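# Load the engraver and latch its guard

## Robot

A 7-joint arm with a two-finger parallel gripper is mounted at the origin on the work surface; the furniture and walls round the work are solid. World frame = base frame: x ahead of the robot, y to its left, z up, the work surface at z = 0. Lengths are in m, angles in degrees, forces in N, time in s.
With the tool pointing down it reaches from about 0.35 to 0.775 m from the base axis. Payload 3.1 kg.
Tool frame: the origin (TCP) lies at the very end of the fingers, on their centre line; the grasp point (between the pads) lies 19 mm behind it; z points along the fingers, y is the line along which they close (so a half turn about z gives the same grasp; the last joint's range is limited). The gripper opens to 85 mm and grips with 20 to 120 N. Pads are 22 mm wide; open, the fingers measure 114 mm over their backs; the gripper's body (76 mm by 85 mm) begins 54 mm behind the grasp point. The pads swing forward as they close: fully open they stand 13 mm farther back than shut.
Start: joints at [-67.191, 17.813, 0.802, 86.603, -0.252, 75.585, -1.558], TCP at [0.234, 0.498, 0.231] pointing down, gripper open.
Joint ranges: [-154.91, 154.91], [-16.99, 109.72], [-72.82, 74.43], [7.12, 147.25], [-82.49, 262.49], [11.32, 116.49], [-174.64, 174.64]. Speed limits (degrees/s): [159.86, 159.86, 180, 180, 180, 180, 180].

## Interface

Orientations are given as [roll, pitch, yaw] about the fixed x, y, z axes, in that order (R = Rz(yaw) Ry(pitch) Rx(roll)).
In Python, from workcell import manip gives the robot as it stands. Calls block until the motion is done:
- manip.reach(position, orientation): joint-space move of the TCP to a pose.
- manip.line_to(position, speed=0.15, orientation=None, max_force=None): straight line of the TCP; orientation=None keeps the orientation; speed is the mean speed in m/s. With max_force (N) it stops when the force on the tool has changed by that much, and returns True; else False.
- manip.movej(angles): joint-space move.
- manip.command_gripper(opening, grip_force=None): finger opening in m; grip_force is the grip in N (None keeps the last); returns when the fingers have stopped.
- manip.wait(seconds).
- manip.ik(position, orientation): joint angles nearest the present ones, or None.
- manip.get_obs(): the state.
- manip.camera(name): name is "side" or "top"; returns a dict with "frame" (384x512x3 uint8, blue, green, red), "range_z" (384x512 float32, m along the optical axis (not along the pixel's ray), 0 where there is no reading), "camera_matrix" (3x3 intrinsics, pixels), "R" (3x3) and "t" (3): a world point X has camera coordinates R X + t. Camera axes: x right, y down, z forward; pixel columns grow to the right and rows downward; lengths in m; the calibration is good to about 2 mm. A picture is of the moment at which its call begins.
A pose or a line that the arm cannot do raises manip.IKError and nothing moves.
- manip.finish_job(): hands the job in; it is judged then, once.
Trained networks look in the newest picture that a camera, given by its name, has taken for a name from the list of things; names that differ only in an ending like _2 or _b are one class to them, and where a whole thing is asked for, a point or a joint stands for the part that bears it (a point fixed in the world has none). Each returns a list of dicts, best first, with "conf" (0 to 1); they miss things now and then, are a little off and sometimes report something else, mostly with a low value. They report only what shows in the picture. A call takes as long as a camera call. They do not tell look-alikes from the thing itself.
- manip.trace(camera, label): "pixels" (384x512 bool, what is visible of it) and "bbox" ([left, top, right, bottom] in pixels, round what is visible of it).
- manip.mark_of(camera, label): "location" ([column, row] in pixels: a listed point, or the origin of a listed thing).
The state is a dict: "clock": time; "joint_positions": joint angles; "joint_velocities": joint speeds; "effort": joint torques, N m; "tcp_pos": TCP position; "eef_rot": TCP orientation; "ft_force": force on the tool from outside, world axes, zero at the start; "ft_torque": the same for the moment, N m; "gripper_width": finger opening in m; "grip_force": force on a finger pad.
Only numpy, scipy, OpenCV 4.12 (cv2) and the standard library are available. Lean on these libraries where they do the work, as an engineer would, in place of code of your own. Each camera call takes 0.05 s, during which the arm holds its last target. There are 200 camera calls.

## Task

Lay the thick wood block (the chunkiest of the three offcuts) flat in the nest of the small engraving machine, down between its four corner angles. Then slide the machine's clear guard window shut over it by its upright grip until the spring latch clicks in and holds it shut; push steadily and with feeling, do not slam the window or ram it against its stop, and leave the other two offcuts where they are.

Things in the scene. Friction and masses are not known exactly. Their poses are not given: they have to be found in the camera images.
- blank_center (a point): Centre of the thick wood block to engrave: a loose plain light-wood offcut, 45 mm (its x) by 90 mm (its y) by 32 mm high (its z), about 65 to 100 g, lying flat on the bench. It is the thickest of the three offcuts, which swap places.
- thin_board_center (a point): Centre of another loose offcut, a flat board 60 (x) by 75 (y) by 18 mm high: to be left alone.
- long_strip_center (a point): Centre of another loose offcut, a dark narrow strip 32 (x) by 140 (y) by 22 mm high: to be left alone.
- nest (a point): Centre of the nest's floor, 18 mm above the bench. x = the guard's closing direction, y = left of it, z up. The pocket between four corner angles (8 mm high, arms 16 to 20 mm long) is 51 mm along x and 96 mm along y: the block lies with its 90 mm side along y, either way round, its centre 16 mm above this point. The guard's underside passes 39 mm above this point; a block sitting on an angle jams it.
- engraver: The engraving machine: a low grey box 300 (x) by 150 mm (y), 68 mm high, fixed to the bench. Origin on the bench below its middle; axes as the nest's. The nest is 67.5 mm ahead of it (+x) in an open well that reaches from x = 12 mm (plus the guard's joint value) to 115 mm and 63 mm to either side; side walls and rails are 68 mm high, end wall 56 mm. The guard parks over the rear half.
- guard_grip (a point): Centre, 86 mm above the bench, of the upright black grip on the rear part of the clear aluminium-framed guard: a plate 10 mm thick along the nest's x, 56 mm wide, its top 19 mm above this point; a foot (12 mm wide round the plate to the rear) tops out 16 mm below it, the frame 21 mm below it. Push its rear (-x) face toward +x, or pinch it from above. A 20 mm high stop lug stands 47 mm to the left and 23 mm behind.
- guard (a joint): How far the guard has slid shut, m: 0 = fully open. It slides at about 3 N. The latch catches somewhere from 0.097 to 0.130 (its block is set anywhere in its slots); a hard stop on that block follows 2 to 3 mm later. Over the last 20 mm before the catch a spring buffer and a hump raise the push to 8 to 15 N, which falls as it clicks in; let go before that, it does not hold. Over 25 N on the guard is ramming, over 0.4 m/s slamming.
- latch (a joint): Height of the latch's spring bolt, m: about 0 = riding on the guard's edge bar (not latched), about +0.002 = on the hump just before the catch, about -0.008 = dropped behind the hump, latched (only then). The bolt is a steel pin with a 12 mm round head in a dark block (24 by 26 mm, top 102 mm above the bench) over the left edge of the guard beside the middle of the machine, 47 to 75 mm left of its centre line.
Not all that is in view belongs to the job. Leave any purple look-alike of the part that bears blank_center alone.

How it is judged (in metres and radians):
On the way, in this order (a step that is already met when the one before it is completed fails the run):
1. the thick block lies flat in the nest, released, with the guard still open (x of blank_center in the frame of nest between -0.006 and 0.006 m and y of blank_center in the frame of nest between -0.006 and 0.006 m and z of blank_center in the frame of nest below 0.0185 m and angle between the y axis of blank_center and the y axis of nest, either way round below 0.14 rad and angle between the z axis of blank_center and the z axis of nest, either way round below 0.06 rad and contact force between the fingers and blank below 0.2 N and value of joint guard below 0.06 m), for 0.2 s.
2. the guard is shut and its latch bolt has dropped (value of joint latch below -0.004 m and value of joint guard above 0.09 m), for 0.2 s.
At the end, for the whole second after the job is handed in: The thick block lies flat in the nest (centre within 6 mm of the nest's centre each way, long side within 0.14 rad of the nest's y), and the guard is shut and at rest with the latch bolt dropped behind its hump (latch below -0.004, guard beyond 0.09) (all of step 2 and x of blank_center in the frame of nest between -0.006 and 0.006 m and y of blank_center in the frame of nest between -0.006 and 0.006 m and z of blank_center in the frame of nest below 0.0185 m and angle between the y axis of blank_center and the y axis of nest, either way round below 0.14 rad and angle between the z axis of blank_center and the z axis of nest, either way round below 0.06 rad and velocity of joint guard below 0.01 m/s); the robot touches nothing.
It fails at once if the guard is rammed: more than 25 N on it (contact force between any of the fingers, the arm and guard above 25 N).
It fails at once if the guard is slammed: faster than 0.4 m/s (velocity of joint guard above 0.4 m/s).
It fails at once if another offcut is moved more than 40 mm (distance of any of thin_board_center, long_strip_center from where it was at the start of the episode above 0.04 m).
It also fails if it takes over 64 s, if anything falls off the work surface, if the arm or the gripper's body presses on something with over 40 N, if the wrist force passes 120 N, or if a joint passes its speed limit or range.

## Working session

There is one attempt and no reset: what is moved stays moved. The work goes in short steps, each a Python script; the robot and the scene stay as the last script left them, time stands still between calls to the robot, and variables do not carry over. Pictures are saved under pics/ and viewed, at most 10 in all, crops included, and the job is handed in when it is done.

```bash
mkdir -p pics; ls; cat > h.py <<'E'
import numpy as np, cv2
from workcell import manip
def cloud(c):
    K,R,t=map(np.array,(c["camera_matrix"],c["R"],c["t"])); z=c["range_z"]
    v,u=np.mgrid[:z.shape[0],:z.shape[1]]
    P=np.stack([(u-K[0,2])/K[0,0]*z,(v-K[1,2])/K[1,1]*z,z],-1)
    W=(P-t.ravel())@R; W[z<=0]=np.nan
    return W
E
python3 - <<'E'
from h import *
for n in("top","side"):
    c=manip.camera(n); cv2.imwrite(f"pics/{n}0.png",c["frame"]); W=cloud(c)
    np.savez(f"{n}0.npz",W=W,f=c["frame"],K=c["camera_matrix"],R=c["R"],t=c["t"])
    print(n,-np.array(c["R"]).T@np.ravel(c["t"]))
    for l in("blank_center","thin_board_center","long_strip_center","nest","engraver","guard_grip","latch"):
        for d in manip.mark_of(n,l)[:3]:
            u,v=np.round(d["location"]).astype(int)
            print(l,round(d["conf"],2),u,v,W[v,u].round(3) if 0<=v<384 and 0<=u<512 else"")
print(manip.get_obs()["clock"])
E
python3 -c "
import cv2,numpy as np
"
```

```text
pics
top [0.36882484 0.01372653 0.91469449]
blank_center 0.95 180 188 [0.585 0.155 0.029]
blank_center 0.91 135 228 [0.501 0.257 0.031]
thin_board_center 0.93 377 234 [ 0.45  -0.281  0.018]
long_strip_center 0.72 362 155 [ 0.636 -0.271  0.021]
nest 0.59 260 158 [ 0.647 -0.032  0.018]
engraver 0.96 260 188 [ 0.564 -0.024  0.063]
guard_grip 0.57 262 226 [ 0.475 -0.021  0.106]Traceback (most recent call last):
  File "<stdin>", line 7, in <module>
ValueError: it knows: blank_center, engraver, guard_grip, long_strip_center, nest, thin_board_center
```

```bash
python3 - <<'E'
from h import *
for n in("side",):
    c=manip.camera(n); cv2.imwrite(f"pics/{n}0.png",c["frame"]); W=cloud(c)
    np.savez(f"{n}0.npz",W=W,f=c["frame"],K=c["camera_matrix"],R=c["R"],t=c["t"])
    print(n,-np.array(c["R"]).T@np.ravel(c["t"]))
    for l in("blank_center","thin_board_center","long_strip_center","nest","engraver","guard_grip"):
        for d in manip.mark_of(n,l)[:3]:
            u,v=np.round(d["location"]).astype(int)
            print(l,round(d["conf"],2),u,v,W[v,u].round(3) if 0<=v<384 and 0<=u<512 else"")
a=cv2.imread("pics/top0.png"); b=cv2.imread("pics/side0.png")
cv2.imwrite("pics/both.png",np.hstack([cv2.resize(a[90:290,80:440],(800,444))]))
c=np.load("top0.npz");W=c["W"]
d=manip.camera("top")
for m in manip.trace("top","blank_center"):
    p=m["pixels"]; q=W[p]; h=np.nanpercentile(q[:,2],90); s=q[np.abs(q[:,2]-h)<.006]
    r=cv2.minAreaRect((s[:,:2]*1000).astype(np.float32)); print(m["conf"],m["bbox"],h,r,c["f"][p].mean(0))
E
```

```text
side [ 0.19398752 -0.75610796  0.66468588]
blank_center 0.79 211 165 [0.498 0.223 0.031]
blank_center 0.69 243 170 [0.577 0.144 0.032]
thin_board_center 0.69 270 280 [ 0.449 -0.277  0.017]
long_strip_center 0.9 336 253 [ 0.63  -0.278  0.017]
nest 0.79 290 195 [ 0.652 -0.024  0.017]
engraver 0.85 271 208 [ 0.546 -0.102  0.064]
guard_grip 0.94 232 194 [ 0.468 -0.029  0.089]
0.91 [110.3, 217.3, 158.5, 238.6] 0.03338841983135009 ((503.3930969238281, 260.6107177734375), (90.33902740478516, 44.62385559082031), 85.1775131225586) [100.63060109 135.66010929 167.67650273]
0.66 [168.0, 169.1, 194.7, 207.0] 0.03327325913389477 ((586.17138671875, 154.56777954101562), (45.23693084716797, 89.75579833984375), 80.68185424804688) [125.2198895   80.94917127 123.57016575]
```

View pics/both.png

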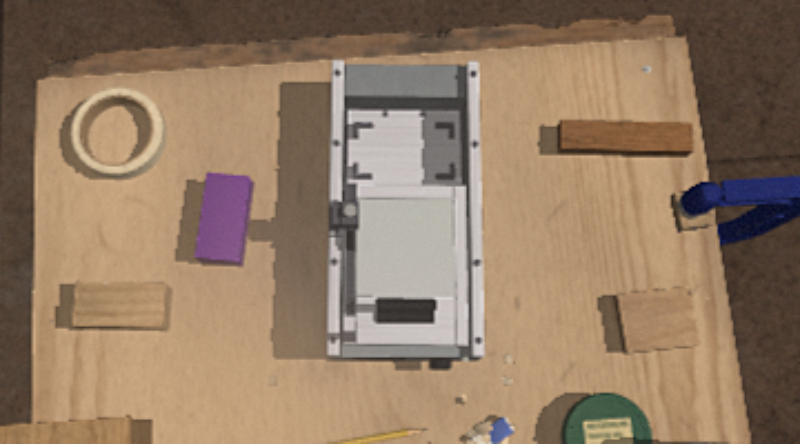

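View pics/side0.png

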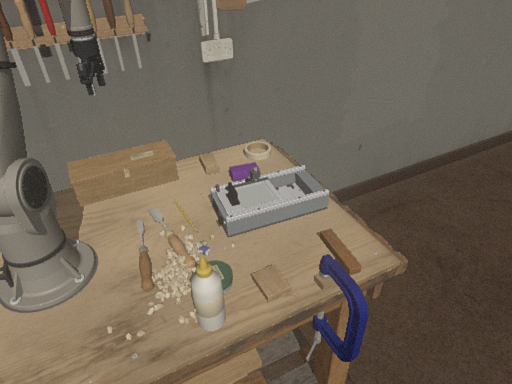

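The candidates for blank_center in the top image are the plain light-wood block at (135,228), the purple block at (180,188), the thin board at (377,234) and the dark strip at (362,155). The plain one at (135,228) fits: it is 90x45 mm and about 33 mm high, while the purple one is the look-alike to leave. Next I'll confirm it in one crop and measure from both views.

```bash
cat > m.py <<'E'
from h import *
def rect(W,sel):
    k=cv2.morphologyEx(sel.astype(np.uint8),cv2.MORPH_OPEN,np.ones((2,2)))
    n,l,s,_=cv2.connectedComponentsWithStats(k)
    i=1+np.argmax(s[1:,4]); q=W[l==i]
    r=cv2.minAreaRect((q[:,:2]*1000).astype(np.float32)); b=cv2.boxPoints(r)
    e=[b[1]-b[0],b[2]-b[1]]; e=max(e,key=np.linalg.norm)
    return np.round(r[0],1),np.round(r[1],1),round(np.degrees(np.arctan2(e[1],e[0]))%180,2),np.median(q[:,2]).round(4),len(q)
E
python3 - <<'E'
from m import *
for n in("top","side"):
    d=np.load(n+"0.npz");W=d["W"];x,y,z=W[...,0],W[...,1],W[...,2]
    print(n,"block",rect(W,(abs(x-.503)<.045)&(abs(y-.26)<.065)&(z>.026)&(z<.045)))
    e=(abs(x-.56)<.19)&(abs(y+.024)<.1)
    print(" eng",rect(W,e&(z>.045)&(z<.075)), "rails+",rect(W,e&(z>.06)&(z<.075)))
    # rail outer edges line fit
    for lo,hi,name in((.03,.08,"L"),(-.13,-.07,"R")):
        P=[]
        for xb in np.arange(.43,.70,.005):
            s=e&(abs(x-xb)<.0025)&(z>.061)&(z<.075)
            yy=y[s]
            if len(yy)>3: P.append((xb,yy.max() if name=="L" else yy.min()))
        P=np.array(P); c=np.polyfit(P[:,0],P[:,1],1); c=np.polyfit(*P[abs(np.polyval(c,P[:,0])-P[:,1])<.003].T,1)
        print("  ",name,"yaw",np.degrees(np.arctan(c[0])).round(2),"y at .647",np.polyval(c,.647).round(4),len(P))
    print(" grip",rect(W,(abs(x-.472)<.04)&(abs(y+.021)<.06)&(z>.095)&(z<.12)))
    try:print(" latch",rect(W,(abs(x-.57)<.06)&(abs(y-.03)<.05)&(z>.09)&(z<.13)))
    except Exception as ex:print(ex)
    f=(abs(x-.647)<.04)&(abs(y+.03)<.05)
    zz=z[f];print(" floor z hist",np.histogram(zz[zz<.04],np.arange(.010,.034,.002))[0])
a=cv2.imread("pics/top0.png")
cv2.imwrite("pics/crop1.png",np.hstack([cv2.resize(a[205:255,100:180],(390,300),interpolation=2),cv2.resize(a[115:205,215:305],(400,300),interpolation=2)]))
E
```

```text
top block (array([502.4, 259.9]), array([88.7, 43.1]), np.float32(84.96), np.float64(nan), 835)
 eng (array([417.2, -81.7]), array([6.7, 0. ]), np.float32(82.47), np.float64(nan), 6535) rails+ (array([518.5, -29.4]), array([118.7, 160.9]), np.float32(175.32), np.float64(nan), 3603)
   L yaw -4.3 y at .647 0.0382 54
   R yaw -4.43 y at .647 -0.1098 54
 grip (array([472.5, -26.1]), array([10.9, 56.6]), np.float32(91.29), np.float64(0.1032), 135)
 latch (array([567.2,  27.1]), array([24.7, 29.6]), np.float32(175.55), np.float64(0.1013), 156)
 floor z hist [  1  20 180 548 397  84  27  30  28   7   0]
side block (array([511.2, 277.8]), array([127.6,  56.4]), np.float32(82.02), np.float64(0.0321), 213)
 eng (array([918.1, 269.6]), array([1221.3,  312. ]), np.float32(41.71), np.float64(nan), 3321) rails+ (array([929.9, 270.1]), array([1225.2,  230.9]), np.float32(46.24), np.float64(nan), 2274)
   L yaw -1.26 y at .647 0.0386 54
   R yaw -4.41 y at .647 -0.1102 54
 grip (array([481.2,  -7.8]), array([88.8, 22.3]), np.float32(65.33), np.float64(0.1042), 69)
 latch (array([594.9,  86.7]), array([163.9,  25.5]), np.float32(63.65), np.float64(0.0989), 80)
 floor z hist [  0   0   7  88 120  21   5   8   9   1   0]
```

View pics/crop1.png

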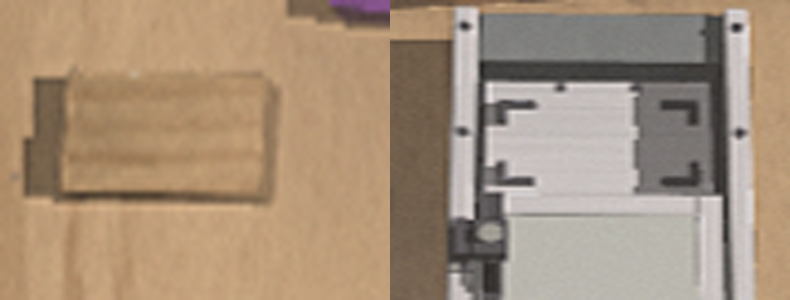

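The crop shows plain grained wood at (135,228) in the top image, so that is the thick block. In the nest crop, the four angles' outer corners are at crop x 501 and 697 and y 103 and 184, so the nest centre is at about top pixel (262,158). Next I'll refine the nest and yaw and go straight to the grasp approach.

```bash
sed -i 's/q=W\[l==i\]/q=W[(l==i)\&sel]/' m.py; python3 - <<'E'
from m import *
def ray(d,u,v,h):
    K,R,t=d["K"],d["R"],d["t"].ravel(); r=R.T@np.linalg.solve(K,[u,v,1]); C=-R.T@t
    return (C+r*(h-C[2])/r[2])[:2].round(4)
a=np.radians(-4.37); ex=np.array([np.cos(a),np.sin(a)]); ey=np.array([-ex[1],ex[0]])
for n in("top","side"):
    d=np.load(n+"0.npz");W=d["W"];x,y,z=W[...,0],W[...,1],W[...,2]
    print(n,"block",rect(W,(abs(x-.503)<.045)&(abs(y-.26)<.065)&(z>.026)&(z<.045)))
    e=(abs(x-.56)<.19)&(abs(y+.024)<.1)&(z>.061)&(z<.075)
    q=W[e][:,:2]; U=q@ex; V=q@ey
    print(" u ext",np.percentile(U,[0,.3,99.7,100]).round(4),"v",np.percentile(V,[0,.5,99.5,100]).round(4))
    um=(np.percentile(U,.1)+np.percentile(U,99.9))/2; vm=(np.percentile(V,.5)+np.percentile(V,99.5))/2
    print(" eng",ex*um+ey*vm," nest",ex*(um+.0675)+ey*vm)
    print(" grip",rect(W,(abs(x-.472)<.04)&(abs(y+.021)<.06)&(z>.095)&(z<.12)))
    # angles: height 24..30mm within nest
    s=(abs(x-.647)<.045)&(abs(y+.035)<.06)&(z>.0235)&(z<.032); q=W[s][:,:2]
    g=(q-[.647,-.0358]); print(" angle pts",len(q),"u",np.percentile(g@ex,[2,98]).round(4),"v",np.percentile(g@ey,[2,98]).round(4))
d=np.load("top0.npz"); print("nest px",ray(d,261.6,157.7,.026))
o=manip.get_obs(); print(o["eef_rot"],o["ft_force"],o["gripper_width"])
for y in(-4.4,85.6,-94.4,175.6):
    print(y,[np.round(manip.ik(p,[180,0,y]),0) if manip.ik(p,[180,0,y]) is not None else None for p in([.503,.26,.01],[.645,-.035,.03],[.44,-.02,.08])])
E
```

```text
top block (array([502.2, 259.4]), array([87.4, 42.8]), np.float32(85.59), np.float64(0.0315), 773)
 u ext [0.4296 0.4318 0.726  0.729 ] v [-0.0615 -0.0606  0.0881  0.0887]
 eng [ 0.5782347  -0.03040434]  nest [ 0.64553846 -0.03554763]
 grip (array([472.2, -23.6]), array([51.2,  6.6]), np.float32(85.99), np.float64(0.1039), 104)
 angle pts 132 u [-0.0314  0.047 ] v [-0.0523  0.0524]
side block (array([502.8, 257.7]), array([86.6, 43.7]), np.float32(85.21), np.float64(0.0323), 191)
 u ext [0.4286 0.43   0.7247 0.7277] v [-0.0626 -0.0614  0.0891  0.0915]
 eng [ 0.5773611  -0.03022837]  nest [ 0.64466486 -0.03537167]
 grip (array([472.6, -24. ]), array([51.9, 10. ]), np.float32(85.55), np.float64(0.1048), 59)
 angle pts 22 u [-0.0266  0.0383] v [0.0136 0.0596]
nest px [ 0.6446 -0.0354]
[1.79994930e+02 3.92602450e-04 1.54805089e+02] [-0.14234845  0.23480891 -0.59549685] 0.08553647038182458
-4.4 [array([ -52.,   35.,   32.,  100.,  -23.,   51., -104.]), array([-25.,  45.,  43.,  86., -33.,  63., -69.]), array([-39.,  18.,  47., 116., -17.,  52., -77.])]
85.6 [array([-44.,  33.,  20., 100., -14.,  50., -22.]), array([-25.,  45.,  43.,  86., -33.,  63.,  21.]), array([-32.,  16.,  39., 116., -13.,  52.,   9.])]
-94.4 [array([-23.,  32.,  -8.,  99.,   5.,  49., 142.]), array([ -34.,   55.,   64.,   86.,  -51.,   72., -148.]), array([ 49.,  26., -61., 113.,  27.,  57., 150.])]
175.6 [array([-35.,  32.,   8.,  99.,  -5.,  49.,  61.]), array([-12.,  40.,  22.,  85., -16.,  58.,  99.]), array([-28.,  16.,  33., 116., -11.,  51.,  97.])]
```

```bash
python3 - <<'E'
from m import *
O=[180,0,85.4]; b=[.5025,.2588]
manip.reach(b+[.14],O); manip.command_gripper(.075,40)
print(manip.line_to(b+[.004],.12,max_force=8))
manip.command_gripper(.02,40)
o=manip.get_obs(); print(o["tcp_pos"],o["gripper_width"],o["grip_force"],o["clock"])
manip.line_to(b+[.15],.15)
manip.reach([.645,-.0355,.15],[180,0,85.6])
o=manip.get_obs(); print(o["tcp_pos"],o["eef_rot"],o["gripper_width"],o["grip_force"],o["ft_force"],o["clock"])
for n in("top","side"):
    c=manip.camera(n); W=cloud(c); np.savez(n+"1.npz",W=W,f=c["frame"]); cv2.imwrite(f"pics/{n}1.png",c["frame"])
a=cv2.imread("pics/top1.png")[110:230,200:320];s=cv2.imread("pics/side1.png")[130:230,210:350]
cv2.imwrite("pics/hold.png",np.hstack([cv2.resize(a,(400,400)),cv2.resize(s,(400,400))]))
E
```

```text
False
[0.50323865 0.25917666 0.00485545] 0.04402656620682896 43.04700314998627 4.1083
[ 0.64486029 -0.03237306  0.14955821] [-1.79938743e+02 -1.44538654e-01  8.57888394e+01] 0.04474556291448298 42.60680437088013 [ 0.05564435  0.48866431 -1.06236852] 6.475
```

View pics/hold.png

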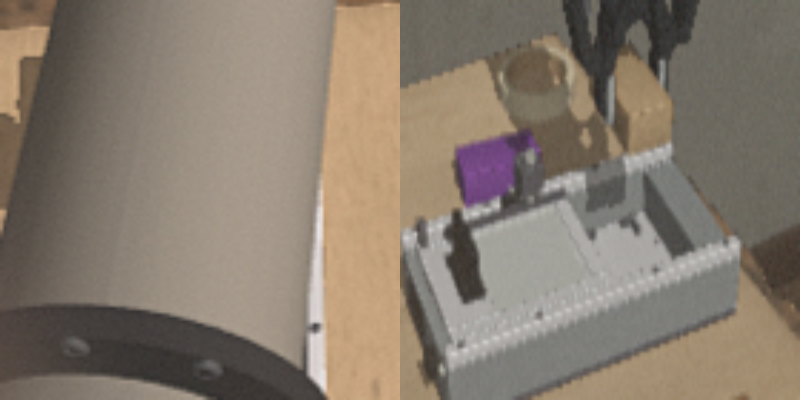

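The side view shows the block held level above the nest, and the arm hides the top view. I'll let it settle and measure the block's near end face in the side view.

```bash
python3 - <<'E'
from m import *
manip.wait(.3); o=manip.get_obs(); print(o["tcp_pos"],o["eef_rot"])
c=manip.camera("side"); W=cloud(c); f=c["frame"].astype(int)
a=np.radians(-4.4); ex=np.array([np.cos(a),np.sin(a)]); ey=np.array([-ex[1],ex[0]])
g=W[...,:2]-[.645,-.0355]; u=g@ex; v=g@ey; z=W[...,2]
wood=(f[...,2]-f[...,0]>30)&(abs(u)<.04)&(abs(v)<.07)&(z>.12)&(z<.19)
print(wood.sum(),"u",np.percentile(u[wood],[1,5,50,95,99]).round(4),"v",np.percentile(v[wood],[1,5,25,50,95,99]).round(4),"z",np.percentile(z[wood],[1,5,50,95,99]).round(4))
end=wood&(z>.148)&(z<.168)&(v<-.02); print("end face v",np.median(v[end]),"u mean",u[end].min(),u[end].max(),end.sum())
top=wood&(z>z[wood].max()-.006); print("top z",np.median(z[top]), np.percentile(v[top],[1,99]))
E
```

```text
[ 0.64499759 -0.03484304  0.15012115] [ 1.79993581e+02 -8.33380839e-03  8.56550544e+01]
382 u [-0.0242 -0.0232 -0.0012  0.0185  0.0199] v [-0.0422 -0.0412 -0.0396 -0.0309  0.0264  0.0382] z [0.1468 0.15   0.1764 0.1786 0.1794]
end face v -0.03985589251547345 u mean -0.02445961951292048 0.020977060271071685 99
top z 0.17738276021816538 [-0.0416519   0.03820934]
```

```bash
python3 - <<'E'
from m import *
c=manip.camera("side"); W1=cloud(c); f1=c["frame"].astype(int)
d=np.load("side0.npz"); W0=d["W"]; f0=d["f"].astype(int)
for W,f,ctr,yaw,z0 in((W0,f0,[.5025,.2588],-4.6,0.),(W1,f1,[.645,-.0349],-4.35,.1455)):
    a=np.radians(yaw); ex=np.array([np.cos(a),np.sin(a)]); ey=np.array([-ex[1],ex[0]])
    g=W[...,:2]-ctr; u=g@ex; v=g@ey; z=W[...,2]-z0
    wood=(f[...,2]-f[...,0]>25)&(abs(u)<.03)&(abs(v)<.07)&(z>.004)&(z<.04)
    print("z bins: median v, n")
    for lo in np.arange(.004,.036,.004):
        s=wood&(z>=lo)&(z<lo+.004)&(abs(u)<.018); print(round(lo,3),s.sum(),np.median(v[s]).round(4),np.percentile(v[s],[2,98]).round(4) if s.any() else"")
    for r in range(120,200,2) if z0 else []:
        s=wood[r]; 
        if s.any(): print(r,np.where(s)[0].min(),np.where(s)[0].max(),v[r][s].min().round(3),v[r][s].max().round(3),z[r][s].min().round(3))
E
```

```text
z bins: median v, n
0.004 12 -0.0409 [-0.0429 -0.0385]
0.008 10 -0.0413 [-0.0427 -0.0389]
0.012 12 -0.0407 [-0.0442 -0.0373]
0.016 8 -0.0411 [-0.0428 -0.0382]
0.02 12 -0.0407 [-0.0422 -0.0364]
0.024 12 -0.0407 [-0.0421 -0.0378]
0.028 57 -0.0045 [-0.043   0.0468]
0.032 102 0.0011 [-0.0402  0.0455]
z bins: median v, n
0.004 17 -0.0411 [-0.0432 -0.0391]
0.008 15 -0.0409 [-0.0427 -0.0378]
0.012 18 -0.0405 [-0.042  -0.0386]
0.016 12 -0.0405 [-0.0424 -0.039 ]
0.02 17 -0.0402 [-0.0434 -0.038 ]
0.024 16 -0.0404 [-0.0429 -0.0387]
0.028 118 -0.0111 [-0.0417  0.0373]
0.032 77 -0.0072 [-0.0402  0.0404]
142 288 292 0.039 0.045 0.031
144 287 293 0.025 0.034 0.031
146 286 296 0.013 0.024 0.03
148 286 298 0.003 0.017 0.03
150 277 300 -0.009 0.045 0.013
152 277 302 -0.022 0.042 0.008
154 286 304 -0.034 -0.014 0.03
156 286 305 -0.042 -0.013 0.025
158 286 305 -0.042 -0.013 0.019
160 286 305 -0.043 -0.013 0.013
162 287 305 -0.044 -0.021 0.011
164 287 305 -0.042 -0.019 0.004
166 290 300 -0.043 -0.039 0.004
168 290 291 -0.043 -0.04 0.004
```

The end face reads the same relative to the TCP as it did on the bench, so this is a side-camera bias and the block did not slip. Lowering it into the nest.

```bash
python3 - <<'E'
from m import *
p=[.645,-.036]; O=[180,0,85.6]
manip.line_to(p+[.07],.1,O); manip.wait(.2)
print(manip.line_to(p+[.036],.05,max_force=6)); manip.wait(.2)
print(manip.get_obs()["tcp_pos"],manip.get_obs()["ft_force"])
print(manip.line_to(p+[.0215],.025,max_force=5)); manip.wait(.2)
o=manip.get_obs(); print(o["tcp_pos"],o["eef_rot"],o["ft_force"],o["clock"])
E
```

```text
False
[ 0.64535579 -0.03604229  0.03648437] [-0.45689676  1.0792506  -0.57628289]
True
[ 0.64487733 -0.03591074  0.0229151 ] [-1.79975988e+02 -5.86368316e-04  8.56037331e+01] [0.94604625 0.18152604 5.54779403] 9.8833
```

TCP z of 0.0229 means the block is on the floor; on an angle it would have stopped near 0.030. Releasing it, backing off and checking.

```bash
python3 - <<'E'
from m import *
manip.command_gripper(.060); manip.wait(.2)
p=[.645,-.036]
manip.line_to(p+[.16],.1); manip.reach([.42,-.25,.22],[180,0,85.6]); manip.wait(.2)
a=np.radians(-4.4); ex=np.array([np.cos(a),np.sin(a)]); ey=np.array([-ex[1],ex[0]])
for n in("top","side"):
    c=manip.camera(n); W=cloud(c); f=c["frame"]; cv2.imwrite(f"pics/{n}2.png",f); g=W[...,:2]-[.645,-.0355]; u=g@ex; v=g@ey; z=W[...,2]; f=f.astype(int)
    s=(f[...,2]-f[...,0]>25)&(abs(u)<.045)&(abs(v)<.06)&(z>.04)&(z<.06)
    print(n,s.sum(),np.percentile(u[s],[1,99]).round(4),np.percentile(v[s],[1,99]).round(4))
    A=np.c_[u[s],v[s],np.ones(s.sum())]; print(" plane",np.linalg.lstsq(A,z[s],rcond=None)[0].round(4)); print(rect(W,s))
    for m in manip.mark_of(n,"blank_center"): print(m)
a=cv2.imread("pics/top2.png")[115:255,205:315];s=cv2.imread("pics/side2.png")[160:240,200:330]
cv2.imwrite("pics/placed.png",np.hstack([cv2.resize(a,(400,500)),cv2.resize(s,(400,500))]))
print(manip.get_obs()["clock"])
E
```

```text
top 787 [-0.023   0.0204] [-0.0431  0.0452]
 plane [ 0.0317 -0.0045  0.0494]
(array([642.6, -35.6]), array([86.6, 42.4]), np.float32(85.63), np.float64(0.0495), 727)
{'location': [180.8, 186.5], 'conf': 0.97}
{'location': [261.9, 153.2], 'conf': 0.96}
{'location': [263.9, 226.6], 'conf': 0.48}
side 310 [-0.0239  0.0202] [-0.0413  0.046 ]
 plane [ 0.0553 -0.0053  0.05  ]
(array([643.1, -35.1]), array([85.2, 45.6]), np.float32(84.0), np.float64(0.0501), 287)
{'location': [292.4, 193.0], 'conf': 0.69}
13.525
```

View pics/placed.png

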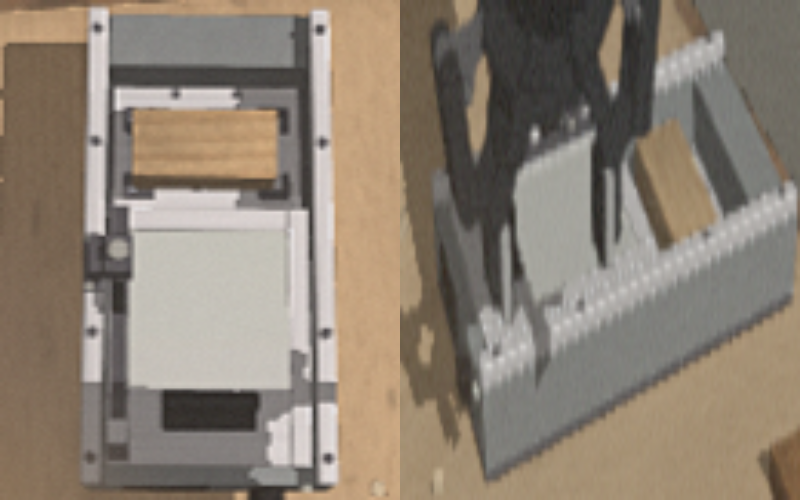

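Block in place: flat (top at 0.050), about 1 mm off centre, with all four angles visible around it at crop (125–290, 105–195). Now push the guard.

```bash
cat > push.py <<'E'
from m import *
a=np.radians(-4.4); ex=np.array([np.cos(a),np.sin(a),0]); g0=np.array([.4723,-.0238,.081])
def F(): return float(np.array(manip.get_obs()["ft_force"])@ex)
def U(): return float((np.array(manip.get_obs()["tcp_pos"])-g0)@ex)
E
python3 - <<'E'
from push import *
manip.command_gripper(0.0); s=g0-.045*ex
manip.reach(list(s+[0,0,.10]),[180,0,85.6]); manip.line_to(list(s),.12); manip.wait(.3)
f0=F(); print("u",U(),"f0",f0,manip.get_obs()["gripper_width"])
h=manip.line_to(list(g0+.0*ex),.03,max_force=2.0); print("contact",h,"u",U(),"f",F()-f0)
u0=U()
for k in range(1,6):
    h=manip.line_to(list(g0+(u0+.016*k)*ex),.05,max_force=10); print(h,round(U()-u0,4),round(F()-f0,2))
print(u0,f0,manip.get_obs()["clock"])
E
```

```text
u -0.04460588495563694 f0 0.7739817171808634 0.00015789227624953586
contact True u -0.016207353305729803 f -1.0116213772107963
False 0.0162 -1.79
False 0.0331 -1.35
False 0.0491 -0.74
False 0.065 -0.28
True 0.0743 -1.27
-0.016207353305729803 0.7739817171808634 19.525
```

```bash
python3 - <<'E'
from push import *
u0=-.0162;f0=.77
c=manip.camera("side"); cv2.imwrite("pics/push.png",cv2.resize(c["frame"][130:250,170:350],(780,520)))
print(U()-u0,np.round(manip.get_obs()["ft_force"],2),manip.get_obs()["tcp_pos"])
x=U()-u0
for k in range(1,5):
    h=manip.line_to(list(g0+(u0+x+.002*k)*ex),.02,max_force=14); a_=F()-f0; manip.wait(.1); print(h,round(U()-u0,4),round(a_,2),np.round(manip.get_obs()["ft_force"],2))
    if h: break
print(manip.get_obs()["clock"])
E
```

```text
0.07406718375726484 [-0.8  -0.29  0.53] [ 0.52999286 -0.02828863  0.07974503]
False 0.074 -6.08 [-4.34 -0.24 -0.84]
False 0.075 -7.19 [-7.21  0.86  0.71]
False 0.0753 -11.36 [-11.4    0.58   4.13]
False 0.0754 -15.08 [-13.62   1.56   7.  ]
21.0333
```

View pics/push.png

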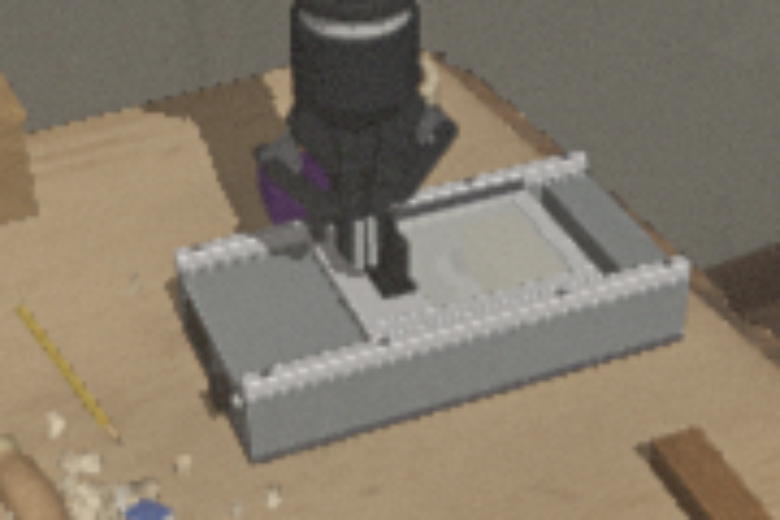

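The guard stopped hard at about 0.075 under roughly 15 N. I'll back off, check the latch height and see what is blocking it.

```bash
python3 - <<'E'
from push import *
p=np.array(manip.get_obs()["tcp_pos"])
a1=manip.camera("side")["frame"]
manip.line_to(list(p-.02*ex),.06); manip.line_to(list(p-.02*ex+[0,0,.10]),.12); q=p-.02*ex; manip.reach([.42,-.25,.25],[180,0,85.6]); manip.wait(.2)
d=np.load("top0.npz");W=d["W"];x,y,z=W[...,0],W[...,1],W[...,2]
s=(abs(x-.567)<.03)&(abs(y-.027)<.03)&(z>.08); print("latch z",np.percentile(z[s],[50,90,99,100]).round(4))
c=manip.camera("top");W=cloud(c); t=c["frame"]; np.savez("top3.npz",W=W,f=t); x,y,z=W[...,0],W[...,1],W[...,2]
R=lambda P:(P-[.5778,-.0303])@ex[:2]
g=W[...,:2]-[.5778,-.0303]; u=g@ex[:2]; v=g@np.array([-ex[1],ex[0]])
s=(z>.095)&(z<.12)&(abs(v)<.035)&(abs(u)<.12); print("grip",rect(W,s),"u",np.percentile(u[s],[5,50,95]).round(4),"orig grip u",(np.array([.4723,-.0238])-[.5778,-.0303])@ex[:2])
# height profile along centreline
for v0 in(-.03,0.,.03):
    print(v0,[(round(k,3),round(float(np.nanmedian(z[(abs(u-k)<.003)&(abs(v-v0)<.006)])),3)) for k in np.arange(.03,.13,.008)])
b=manip.camera("side")["frame"]
cv2.imwrite("pics/stuck.png",np.hstack([cv2.resize(t[115:255,205:315],(400,500),interpolation=2),cv2.resize(b[160:240,200:330],(400,500),interpolation=2)]))
print(manip.get_obs()["clock"])
E
```

```text
latch z [0.1011 0.1093 0.1124 0.1131]
grip (array([546.6, -29.4]), array([52.2,  7.7]), np.float32(85.68), np.float64(0.1039), 121) u [-0.0348 -0.0315 -0.0251] orig grip u -0.10568773904276438
-0.03 [(np.float64(0.03), 0.062), (np.float64(0.038), 0.062), (np.float64(0.046), 0.063), (np.float64(0.054), 0.063), (np.float64(0.062), 0.062), (np.float64(0.07), 0.063), (np.float64(0.078), 0.063), (np.float64(0.086), 0.064), (np.float64(0.094), 0.064), (np.float64(0.102), nan), (np.float64(0.11), 0.017), (np.float64(0.118), 0.041), (np.float64(0.126), 0.056)]
0.0 [(np.float64(0.03), 0.062), (np.float64(0.038), 0.063), (np.float64(0.046), 0.062), (np.float64(0.054), 0.063), (np.float64(0.062), 0.062), (np.float64(0.07), 0.061), (np.float64(0.078), 0.063), (np.float64(0.086), 0.065), (np.float64(0.094), 0.065), (np.float64(0.102), nan), (np.float64(0.11), 0.019), (np.float64(0.118), 0.039), (np.float64(0.126), 0.056)]
0.03 [(np.float64(0.03), 0.062), (np.float64(0.038), 0.063), (np.float64(0.046), 0.063), (np.float64(0.054), 0.063), (np.float64(0.062), 0.062), (np.float64(0.07), 0.063), (np.float64(0.078), 0.062), (np.float64(0.086), 0.065), (np.float64(0.094), 0.065), (np.float64(0.102), nan), (np.float64(0.11), 0.019), (np.float64(0.118), 0.043), (np.float64(0.126), 0.056)]
23.9417
  return np.nanmean(a, axis, out=out, keepdims=keepdims)
```

View pics/stuck.png

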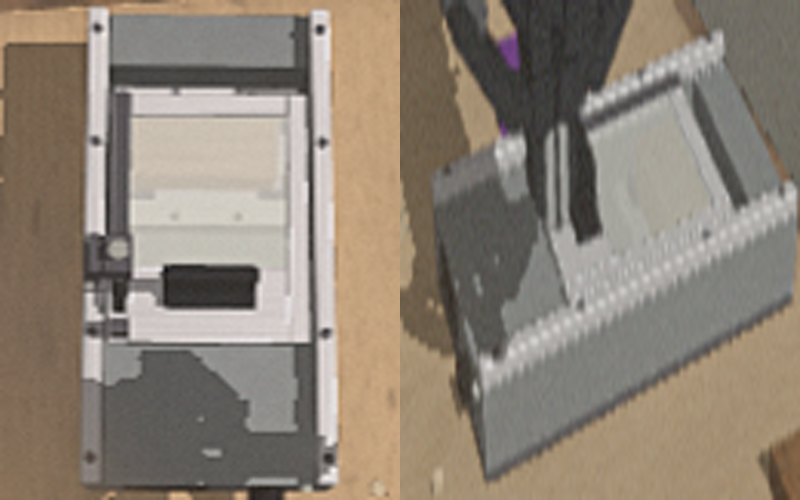

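```bash
python3 - <<'E' 2>/dev/null
from push import *
ey=np.array([-ex[1],ex[0]])
for n in("top0","top3"):
    d=np.load(n+".npz");W=d["W"]; g=W[...,:2]-[.5778,-.0303]; u=g@ex[:2]; v=g@ey; z=W[...,2]
    s=(abs(v)<.03)&(z>.058)&(z<.069)&(u>-.03); print(n,"guard front u",np.percentile(u[s],99).round(4))
    for v0 in(.040,.047,.054,.060):
        print(v0,[(int(round(k*1000)),int(round(1000*float(np.nanmedian(z[(abs(u-k)<.0025)&(abs(v-v0)<.0035)])))) if ((abs(u-k)<.0025)&(abs(v-v0)<.0035)&(z>0)).any() else None) for k in np.arange(-.08,.02,.004)])
f=np.load("top3.npz")["f"]; cv2.imwrite("pics/latch.png",cv2.resize(f[160:225,215:295],(790,600),interpolation=cv2.INTER_CUBIC))
E
```

```text
top0 guard front u 0.1385
0.04 [(-80, 63), (-76, 63), (-72, 62), (-68, 62), (-64, 63), (-60, 63), (-56, 63), (-52, 63), (-48, 62), (-44, 63), (-40, 62), (-36, 62), (-32, 62), (-28, 62), (-24, 63), (-20, 63), (-16, 63), (-12, 64), (-8, 62), (-4, 62), (0, 63), (4, 63), (8, 64), (12, 65), (16, 65)]
0.047 [(-80, 63), (-76, 63), (-72, 63), (-68, 66), (-64, 67), (-60, 66), (-56, 63), (-52, 67), (-48, 66), (-44, 68), (-40, 69), (-36, 64), (-32, 67), (-28, 89), (-24, 100), (-20, 102), (-16, 99), (-12, 100), (-8, 101), (-4, 61), (0, 63), (4, 64), (8, 65), (12, 66), (16, 66)]
0.054 [(-80, 68), (-76, 70), (-72, 68), (-68, 69), (-64, 69), (-60, 68), (-56, 69), (-52, 68), (-48, 80), (-44, 81), (-40, 80), (-36, 81), (-32, 82), (-28, 95), (-24, 103), (-20, 110), (-16, 109), (-12, 108), (-8, 102), (-4, None), (0, 70), (4, 68), (8, 69), (12, 69), (16, 68)]
0.06 [(-80, 61), (-76, 63), (-72, 64), (-68, 64), (-64, 65), (-60, 63), (-56, 64), (-52, 65), (-48, 64), (-44, 63), (-40, 64), (-36, 65), (-32, 68), (-28, 85), (-24, 102), (-20, 102), (-16, 104), (-12, 102), (-8, 101), (-4, 101), (0, None), (4, 66)
[... 461 characters left out ...]
66), (-32, 70), (-28, 91), (-24, 99), (-20, 104), (-16, 106), (-12, 100), (-8, 101), (-4, 62), (0, 62), (4, 63), (8, 65), (12, 64), (16, 63)]
0.054 [(-80, 54), (-76, 54), (-72, 53), (-68, 55), (-64, 56), (-60, 82), (-56, 85), (-52, 85), (-48, 82), (-44, 80), (-40, 80), (-36, 81), (-32, 81), (-28, 95), (-24, 102), (-20, 111), (-16, 109), (-12, 110), (-8, 101), (-4, None), (0, None), (4, 67), (8, 69), (12, 69), (16, 69)]
0.06 [(-80, 55), (-76, 55), (-72, 54), (-68, 55), (-64, 56), (-60, 66), (-56, 66), (-52, 61), (-48, 65), (-44, 65), (-40, 65), (-36, 65), (-32, 70), (-28, 91), (-24, 102), (-20, 102), (-16, 101), (-12, 101), (-8, 102), (-4, 99), (0, None), (4, 68), (8, 68), (12, 63), (16, 56)]
```

View pics/latch.png

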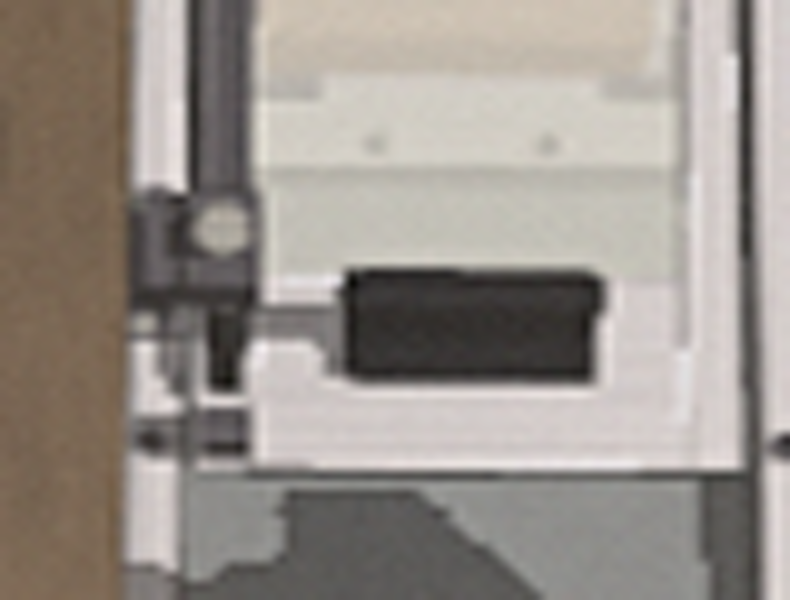

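The dark plunger behind the latch block (crop ~(225,345), fixed, z 0.080) is the spring buffer. The guard's lug at crop (225,432) has just touched it, so nothing is jammed and this is the buffer onset, with the catch about 20 mm further on. I'll push again, raising the force gently.

```bash
cat > go.py <<'E'
from push import *
u0=-.0162
s=g0+(u0+.05)*ex+[0,0,.004]
manip.reach(list(s+[0,0,.10]),[180,0,85.6]); manip.line_to(list(s),.12); manip.wait(.3)
b=np.array(manip.get_obs()["ft_force"]); cmd=.070
manip.line_to(list(s+.020*ex),.04,max_force=6)
pk=0
for k in range(40):
    cmd+=.0015
    manip.line_to(list(s+(cmd-.05)*ex),.03,max_force=12)
    manip.wait(.05); o=manip.get_obs(); f=np.array(o["ft_force"])-b; fx=-f@ex; j=U()-u0
    print(round(cmd,4),round(j,4),round(fx,1),"fz",round(f[2],1),"z",round(o["tcp_pos"][2],4)); pk=max(pk,fx)
    if np.linalg.norm(f)>20.5: print("limit"); break
    if j>.088 and pk>7 and fx<pk*.6: print("click?"); break
print(manip.get_obs()["clock"])
E
python3 go.py
```

```text
0.0715 0.0714 0.6 fz -1.1 z 0.085
0.073 0.073 0.5 fz -0.8 z 0.085
0.0745 0.0741 2.0 fz -0.5 z 0.0849
0.076 0.075 4.9 fz 1.1 z 0.0848
0.0775 0.0758 5.9 fz 4.1 z 0.0847
0.079 0.0773 7.4 fz 3.3 z 0.0847
0.0805 0.0781 8.1 fz 4.4 z 0.0846
0.082 0.0792 8.9 fz 5.1 z 0.0845
0.0835 0.0826 3.4 fz -3.0 z 0.0844
0.085 0.0834 6.2 fz 1.2 z 0.0843
0.0865 0.0836 8.3 fz 3.9 z 0.0843
0.088 0.0865 5.3 fz -0.4 z 0.0842
0.0895 0.0887 4.1 fz -3.4 z 0.0842
click?
30.75
```

It moves now; that false click came too early, so I'll continue.

```bash
cat > go2.py <<'E'
from push import *
u0=-.0162; s=g0+(u0+.05)*ex+[0,0,.004]
b=np.array([.7,0,-.5]); cmd=.0895; H=[]
for k in range(34):
    cmd+=.0015
    manip.line_to(list(s+(cmd-.05)*ex),.03,max_force=12)
    manip.wait(.05); o=manip.get_obs(); f=np.array(o["ft_force"])-b; fx=-f@ex; j=U()-u0
    print(round(cmd,4),round(j,4),round(fx,1),"fz",round(f[2],1)); H.append(fx)
    if np.linalg.norm(f)>20: print("limit"); break
    if max(H)>7 and fx<max(H)*.5: print("drop"); break
print(manip.get_obs()["clock"])
E
python3 go2.py
```

```text
0.091 0.0918 2.9 fz -1.2
0.0925 0.0946 0.6 fz 0.5
0.094 0.0945 1.9 fz 0.2
0.0955 0.0954 0.5 fz 0.5
0.097 0.0956 5.4 fz 3.7
0.0985 0.0959 9.1 fz 7.2
0.1 0.0962 10.6 fz 8.2
0.1015 0.097 12.7 fz 10.2
0.103 0.0975 14.0 fz 10.4
0.1045 0.0975 17.6 fz 13.8
limit
33.75
```

The force fell at 0.092–0.095 and then rose steeply, which fits a click followed by the stop. Backing off to check.

```bash
python3 - <<'E'
from push import *
ey=np.array([-ex[1],ex[0]])
p=np.array(manip.get_obs()["tcp_pos"])
manip.line_to(list(p-.02*ex),.05); manip.line_to(list(p-.02*ex+[0,0,.10]),.12); manip.reach([.42,-.25,.25],[180,0,85.6]); manip.wait(.2)
c=manip.camera("top"); W=cloud(c); f=c["frame"]; g=W[...,:2]-[.5778,-.0303]; u=g@ex[:2]; v=g@ey; z=W[...,2]
s=(z>.098)&(z<.12)&(abs(v)<.03)&(abs(u)<.12); print("grip u moved",np.median(u[s])+.1057,s.sum())
for n in("top0","top3"):
    d=np.load(n+".npz")["W"]; gg=d[...,:2]-[.5778,-.0303]; m=(abs(gg@ex[:2]+.0135)<.0045)&(abs(gg@ey-.0535)<.003); print(n,"bolt z",np.nanmedian(d[...,2][m]),m.sum())
m=(abs(u+.0135)<.0045)&(abs(v-.0535)<.003); print("bolt z now",np.nanmedian(z[m]),manip.get_obs()["clock"])
b=manip.camera("side")["frame"]
cv2.imwrite("pics/end.png",np.hstack([cv2.resize(f[115:255,205:315],(400,500),interpolation=2),cv2.resize(b[160:240,200:330],(400,500),interpolation=2)]))
E
```

```text
grip u moved 0.09735020892463925 132
top0 bolt z 0.10917259395326957 9
top3 bolt z 0.1090616276891242 9
bolt z now 0.10218382069140569 36.6833
```

View pics/end.png

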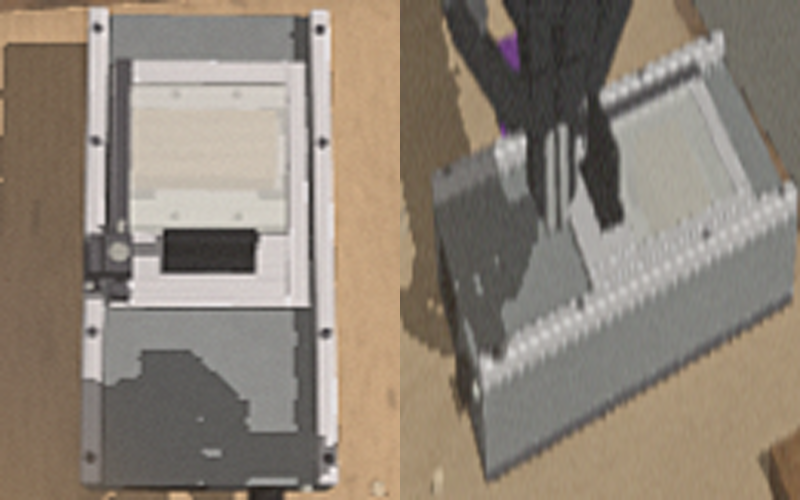

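The bolt head has dropped from 0.109 to 0.102 (7 mm) and the guard holds at about 0.097 with the robot clear. The block shows through the window in place at crop (130–285, 105–190). Handing in.

```bash
python3 -c "
from workcell import manip
print(manip.finish_job(), manip.get_obs()['clock'])"
```

```text
the job is handed in; nothing more can be done
the job is handed in; nothing more can be done
```

I laid the thick block flat in the nest and slid the guard shut until the latch dropped. The bolt head fell about 7 mm and the guard held at about 0.097 m after I let go. The other two offcuts were left alone, and the job was handed in at about 37 s; no verdict was shown.

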